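# Close the ingredient canister and clip up its scoop

### The arm

A 6-joint arm with a two-finger parallel gripper is mounted at the origin on the work surface. World frame = base frame: x ahead of the robot, y to its left, z up, the work surface at z = 0. Lengths are in m, angles in rad, forces in N, time in s.
With the tool pointing down it reaches from about 0.3 to 0.775 m from the base axis. Payload 14.6 kg.
Tool frame: the origin (TCP) lies at the centre of the arm's flange, where the gripper is bolted on; the fingertips stand 199 mm ahead of it and the grasp point (between the pads) lies 180 mm ahead of it; z points along the fingers, y is the line along which they close (so a half turn about z gives the same grasp; the last joint's range is limited). The gripper opens to 94 mm and grips with 3 to 60 N. Pads are 16 mm wide; open, the fingers measure 119 mm over their backs; the gripper's body (75 mm by 177 mm) begins 78 mm behind the grasp point.
Start: joints at [-1.314, 0.3, 1.521, -0, 1.321, -0.067], TCP at [0.175, -0.521, 0.405] pointing down, gripper open.
Joint ranges: [-3.03, 3.03], [-0.79, 2.21], [0.23, 2.52], [-1.04, 4.18], [0, 3.07], [-2.55, 2.55]. Speed limits (rad/s): [2.22, 2.22, 2.57, 3.14, 3.14, 3.14].

### API

Orientations are given as [roll, pitch, yaw] about the fixed x, y, z axes, in that order (R = Rz(yaw) Ry(pitch) Rx(roll)).
In Python, from station import ctrl gives the robot as it stands. The module is installed in compiled form; this text tells all that it offers.
- The arm moves only by the tool servo_tool, never from a script. Its argument "motion" is a list of rows, each a list of 5 numbers: the closure, from 0 (fully open) to 1 (shut), then the shift along the world's x, y, z in cm, then the turn about the world's z in degrees. A call has 1 to 20 rows; each row is the pose to reach, as a shift and turn from the pose commanded when the call began; what a row does not reach only later rows make up. A row lasts 1/8 s, in which the tool goes at most 62.5 mm and 10.7 degrees, less where a joint would pass 70% of its speed; a pose out of reach is approached as far as the arm can. A call with a gripper value outside its range is refused whole. The fingers move at their own pace and stop on an object; "squeeze" is the grip in N (left out, the last holds). Time passes only in rows, so rows that repeat a pose let the fingers close. It gives the time, the measured TCP pose, the force, the opening and the grip force at its end, in the units of the state.
- ctrl.get_obs(): the state, without advancing time (a new reading comes with each control period).
- ctrl.camera(name): name is "side" or "top"; returns a dict with "image" (480x640x3 uint8, red, green, blue), "fx", "fy", "cx", "cy" (pixels), "camera_from_world" (4x4, takes a point from world to camera coordinates). Camera axes: x right, y up, looking along -z (the intrinsics and any distortion apply to the point x, -y, -z); pixel columns grow to the right and rows downward; lengths in m; the calibration is good to about 2 mm. A picture is of the moment at which its call begins. There is no depth.
- ctrl.hand_in(): hands the job in; it is judged then, once.
The state is a dict: "time_s": time; "qpos": joint angles; "joint_vel": joint speeds; "tau": joint torques, N m; "ee_pos": TCP position; "eef_rot": TCP orientation; "force": force on the tool from outside, world axes, zero at the start; "moment": the same for the moment, N m; "grip_width": finger opening in m; "grip_force": force on a finger pad.
Only numpy, scipy, OpenCV 4.12 (cv2) and the standard library are available. Lean on these libraries where they do the work, as an engineer would, in place of code of your own. Each camera call takes 0.05 s, during which the arm holds its last target. There are 200 camera calls.

### The job

Put this canister away: rest the screw lid level on top of the canister's thread, turn it back anticlockwise until it drops into the thread's start, then screw it clockwise until it stops. Then press the scoop's handle down into the sprung clip until it snaps fully home and level, and leave the cup, the brush and the bowl that stand among them where they are.

Things in the scene. Friction and masses are not known exactly. Their poses are not given: they have to be found in the camera images.
- canister: Steel canister fixed to the bench, open on top: body 116 mm across, 100 mm high (foot 144 mm across); bevelled neck 77 mm across, top at 135 mm. Origin: centre of its underside, z up. Three identical coarse threads on the neck, reaching 45.5 mm radius, one every 120 degrees. All angles: about z, seen from above, lid pointer against a rib. Ribs on shoulder and side at 0 (own +x), 120, 240 degrees
- thread_rest (a point): A point beside the neck at rib 0, 100 mm high, 50 mm out. Lid pointer over a rib (any of the three, from 28 degrees clockwise to 22 anticlockwise of it): the lid's lugs rest on the thread tops, lid origin 121 mm above the canister's underside; 1 mm higher per 10 degrees anticlockwise, lower clockwise. Farther clockwise are stops; lugs set on top of a stop leave the lid at 130 mm: too high
- thread_start (a point): A point 50 mm out, 100 mm high, 43 degrees anticlockwise of rib 0: middle of the gap before the thread start (likewise 43 degrees past each rib). Turning anticlockwise from a rib, the lugs leave the thread tops at about 37 degrees and the lid can drop 11 mm, to 114 mm; a stop at 49 degrees ends the gap
- thread_stop (a point): A point 50 mm out, 100 mm high, 35 degrees clockwise of rib 0: the pointer's place when tight (likewise at each rib). From the gap, turning clockwise takes the lugs under the threads and evenly down 8 mm in 78 degrees to a stop, lid origin then at 106 mm. The lugs have about 2 mm of height to spare under the threads
- lid: Loose white screw lid, 102 mm across, upright on the bench. Origin: centre of its lower rim, z up. Skirt 30 mm deep, 96 mm inside; top face at 35 mm. Grip bar on top along x, centred, 64 mm long, 20 mm thick, from 35 to 69 mm high. Pointer nub, 8 mm high, near the top's edge at +x. Inside, three lugs 10 mm wide, 5 mm high at the rim, at 0 (pointer), 120, 240 degrees. 0.13 to 0.25 kg; 2.5 mm side play on the neck
- scoop: Loose steel scoop, 185 mm long, standing on its bowl and a foot plate. Origin: on its underside below the handle's middle; z up, x to the bowl. Round handle 16 mm thick, x from -65 to 65 mm, axis 30 mm high. Bowl 56 mm across, 38 mm high, centre at x = 92 mm; foot plate 22 mm wide, 38 mm high at x = -61 mm. Balances within 25 mm of the handle's middle. 0.11 to 0.22 kg
- scoop_grip (a point): The middle of the scoop's handle, on its axis (30 mm above the scoop's underside)
- clip: Spring clip fixed to the bench: plate 100 (x) by 90 (y) by 10 mm with two pairs of sprung jaws at x = -36 and 36 mm (each 14 mm long, fingers fit between the pairs), flaring outward to 70 mm high. Origin: centre of its underside, z up; the held handle lies along x, bowl to either end
- clip_seat (a point): Middle of the handle axis when home, over the clip's centre, 45 mm above its underside (10 mm off along x is fine). Pressed straight down, the handle meets the jaw bumps with its axis 60 mm high, needs about 10 to 17 N, passes them at 53 mm and drops to the seat at 45 mm, level and held
- cup: White cup, 54 mm across, 60 mm high, on the bench; bystander, origin under its centre
- bowl: White bowl, 100 mm across, 50 mm high; bystander, origin under its centre
- brush: Pastry brush lying between canister and clip, 140 mm long; bystander, origin at its middle
Mind the look-alikes: they are no part of the job. What is shaped like the clip but brown or orange is not meant. Leave any orange look-alike of the lid alone.

How it is judged:
By the outcome, as a careful person would: the job done as asked, in the order asked, and still so for the second after the job is handed in, with the robot touching nothing.
It also fails if it takes over 67 s, if anything falls off the work surface, if the arm or the gripper's body presses on something with over 40 N, if the wrist force passes 120 N, or if a joint passes its speed limit or range.

## Working session

There is one attempt and no reset: what is moved stays moved. The work goes in short steps, Python scripts to look and compute and a tool call to move; the robot and the scene stay as the last step left them, time stands still between calls to the robot, and variables do not carry over. Pictures are saved under pics/ and viewed, at most 10 in all, crops included, and the job is handed in when it is done.

Besides the shell and the picture viewer there is one more tool, called after "Emit:" as a command line: name --pt "numbers of a row" for each row, then --argument value for the rest. servo_tool: Moves the arm, as the interface text tells. Its arguments: {"type":"object","properties":{"motion":{"type":"array","items":{"type":"array","items":{"type":"number"}}},"squeeze":{"type":"number"}},"required":["motion"]}

```bash
mkdir -p pics; python3 - <<'E'
from station import ctrl
import cv2,numpy as np
for n in("top","side"):
    c=ctrl.camera(n); cv2.imwrite(f"pics/{n}0.png",c["image"][:,:,::-1])
    print(n,c["fx"],c["fy"],c["cx"],c["cy"],[k for k in c]); print(np.round(c["camera_from_world"],4).tolist())
o=ctrl.get_obs();print(o)
E
```

```text
top 482.55757126782754 482.55757126782754 315.67310511037255 244.40275681674973 ['image', 'fx', 'fy', 'cx', 'cy', 'camera_from_world']
[[-0.0201, -0.9998, 0.0004, 0.0206], [0.9946, -0.02, 0.102, -0.4823], [-0.102, 0.0025, 0.9948, -1.3186], [0.0, 0.0, 0.0, 1.0]]
side 467.22965363505085 467.22965363505085 317.0412640883214 237.79120499116735 ['image', 'fx', 'fy', 'cx', 'cy', 'camera_from_world']
[[-0.7122, -0.702, 0.0003, 0.3494], [0.4225, -0.4282, 0.7988, -0.2931], [-0.5606, 0.5691, 0.6015, -0.9285], [0.0, 0.0, 0.0, 1.0]]
{'time_s': 0.1, 'qpos': array([-1.31359808e+00,  3.00383623e-01,  1.52150357e+00,  3.41048842e-05,
        1.32072376e+00, -6.66311887e-02]), 'joint_vel': array([ 1.83960667e-04, -2.62859822e-03, -3.07304142e-03, -5.97099787e-04,
        1.67047109e-05, -6.32884346e-04]), 'tau': array([-1.76589194e-03, -5.32649624e+01, -3.53288019e+01,  7.08762067e-02,
        2.34931108e-02, -6.76391073e-05]), 'ee_pos': array([ 0.17498439, -0.52138675,  0.40416701]), 'eef_rot': array([-3.14057882e+00, -1.00762010e-04,  3.23820930e-01]), 'force': array([-0.8576011 ,  0.54648069, -0.29307823]), 'moment': array([-0.00027679,  0.00933346, -0.03096572]), 'grip_force': 0.0, 'grip_width': 0.09384347209564882}
```

View pics/top0.png

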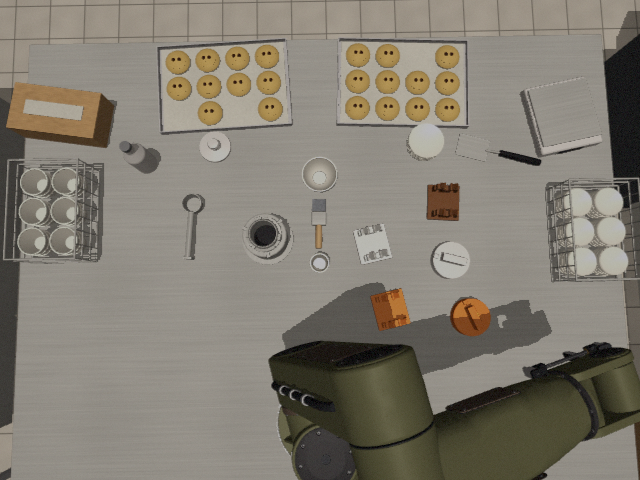

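View pics/side0.png

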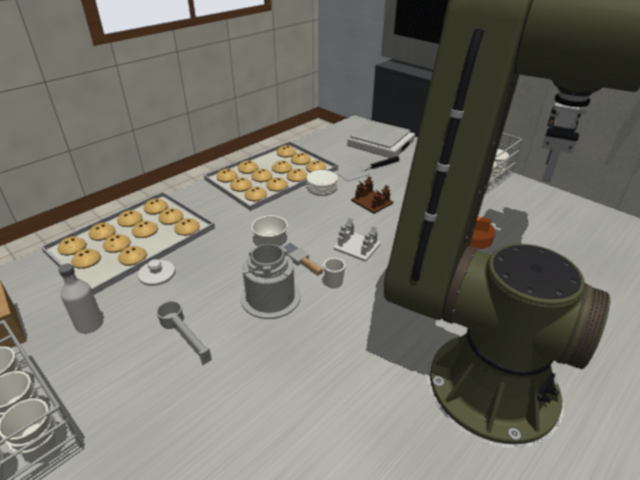

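The top view shows the white lid at about (451,260), the canister at (267,236), the grey clip at (373,244) and the scoop from (193,203) to (188,256). The cup is at (319,262), the brush at (318,222) and the bowl at (320,174). I'll enlarge these next.

```bash
python3 - <<'E'
import cv2,numpy as np
t=cv2.imread("pics/top0.png");s=cv2.imread("pics/side0.png")
def cr(im,u,v,w=80,h=60): 
    return cv2.resize(im[v-h//2:v+h//2,u-w//2:u+w//2],(400,300),interpolation=cv2.INTER_CUBIC)
m=np.vstack([np.hstack([cr(t,451,260,),cr(t,267,236)]),np.hstack([cr(t,372,244),cr(s,270,276,96,72)])])
cv2.imwrite("pics/m0.png",m)
E
```

```text
(no output)
```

View pics/m0.png

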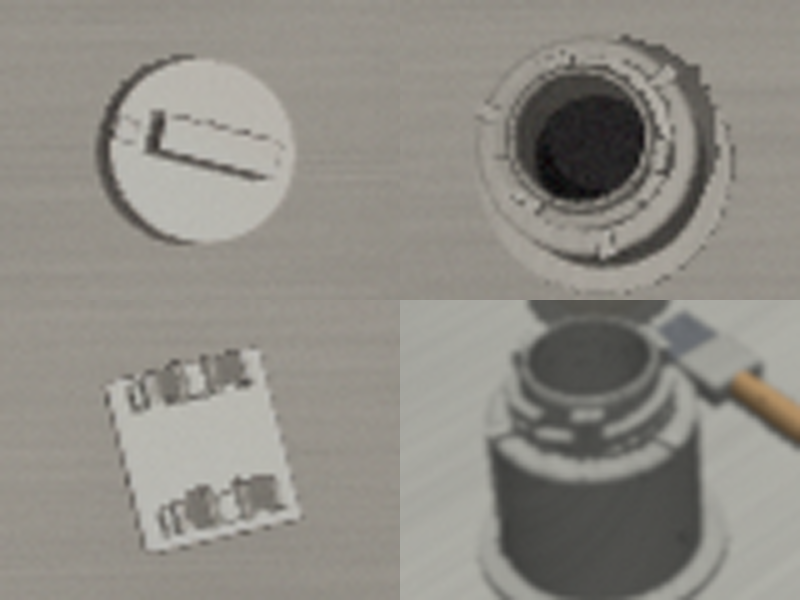

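The lid's nub is at the left end of its bar, at about (436,256). The canister ribs are at about (245,228), (280,221) and (268,255). The clip's jaw pairs are at (370,229) and (376,254).

```bash
cat >h.py <<'E'
from station import ctrl
import cv2,numpy as np
def cast(c,u,v,z):
    M=c["camera_from_world"];R=M[:3,:3];t=M[:3,3]
    d=R.T@np.array([(u-c["cx"])/c["fx"],-(v-c["cy"])/c["fy"],-1]);o=-R.T@t
    return (o+d*(z-o[2])/d[2])[:3]
def proj(c,p):
    q=c["camera_from_world"][:3,:3]@np.array(p)+c["camera_from_world"][:3,3]
    return np.array([c["cx"]-c["fx"]*q[0]/q[2],c["cy"]+c["fy"]*q[1]/q[2]])
def ang(a,b): return np.degrees(np.arctan2(b[1]-a[1],b[0]-a[0]))
E
python3 - <<'E'
from h import *
c=ctrl.camera("top");im=c["image"]
P=lambda o,x,y,z:cast(c,o[0]+(x+.5)/5-.5,o[1]+(y+.5)/5-.5,z)
L=(411,230);C=(227,206);K=(332,214)
lc=P(L,203,150,.035);n=P(L,127,130,.041)
print("lid",lc,"nub",np.linalg.norm((n-lc)[:2]),ang(lc,n), "bar",ang(P(L,278,155,.069),P(L,152,128,.069)))
rb=[P(C,90,110,.1),P(C,266,75,.1),P(C,206,245,.1)]
# circle through ribs + neck rim
cc=P(C,182,137,.135)
sh=P(C,182,147,.1)
print("can",cc,sh,[ (np.round(r,4),round(np.linalg.norm((r-sh)[:2]),4),round(ang(sh,r),1)) for r in rb])
k=[P(K,x,y-300,.01) for x,y in((105,383),(260,345),(302,515),(148,552))]
print("clip",np.mean(k,0),ang(k[3],k[0]),ang(k[2],k[1]),[np.linalg.norm(k[i]-k[i-1]) for i in range(4)], "jaw",ang(P(K,222,202,.05),P(K,190,75,.05)))
# neck inner rim dark
g=cv2.cvtColor(im,cv2.COLOR_RGB2GRAY)
# scoop
roi=im[185:270,170:215].astype(int);gg=roi.mean(2)
bg=np.median(gg);print("bg",bg)
m=(gg<bg-18).astype(np.uint8)
n_,lab,st,ce=cv2.connectedComponentsWithStats(m);print(st,ce)
for v in range(185,270,3):print(v,''.join('#' if x else '.' for x in m[v-185]))
E
```

```text
lid [ 0.43198755 -0.36133459  0.035     ] nub 0.04435908535096659 75.06204190130575 bar 76.65326837744078
can [0.50333593 0.14540159 0.135     ] [0.50253388 0.14919395 0.1       ] [(array([0.5232, 0.1975, 0.1   ]), np.float64(0.0525), np.float64(66.9)), (array([0.5399, 0.1045, 0.1   ]), np.float64(0.0583), np.float64(-50.1)), (array([0.4505, 0.1371, 0.1   ]), np.float64(0.0534), np.float64(-166.9))]
clip [ 0.4840584 -0.1487035  0.01     ] 12.588901485180193 11.815395495202862 [np.float64(0.09832890375475939), np.float64(0.0904592486840102), np.float64(0.09891167651557672), np.float64(0.08912459465484018)] jaw 12.257357638843436
bg 144.33333333333334
[[   0    0   45   85 3359]
 [  12    9   23   66  448]
 [  17   32    2    1    2]
 [  17   36    1    1    1]
 [  17   38    1    3    3]
 [  16   48    1    2    2]
 [  16   51    1    3    3]
 [  16   57    1    1    1]
 [  15   61    1    1    1]
 [  15   63    1    2    2]
 [  14   70    2    2    3]] [[21.91604644 42.74188747]
 [22.87276786 36.05580357]
 [17.5        32.        ]
 [17.         36.        ]
 [17.         39.        
[... 914 characters left out ...]

230 .....................#####...................
233 ................#....#####...................
236 ................#....#####...................
239 ....................######...................
242 ................#...######...................
245 ....................#####....................
248 ...............#....#####....................
251 ...................######....................
254 ...................#####.....................
257 .....................####....................
260 .............................................
263 .............................................
266 .............................................
269 .............................................
```

Emit:
servo_tool --pt "0 25.7 16 -8.5 57.5" --pt "0 25.7 16 -8.5 57.5" --pt "0 25.7 16 -8.5 57.5" --pt "0 25.7 16 -8.5 57.5" --pt "0 25.7 16 -8.5 57.5" --pt "0 25.7 16 -8.5 57.5" --pt "0 25.7 16 -8.5 57.5" --pt "0 25.7 16 -8.5 57.5" --squeeze 30

```text
time_s: 1.15
ee_pos: [0.4315, -0.3618, 0.3198]
eef_rot: [3.141, 0.0, 1.325]
force: [-0.0, -0.3, -0.8]
grip_width: 0.0936
grip_force: 0.0
```

```bash
python3 - <<'E'
from h import *
c=ctrl.camera("top");s=ctrl.camera("side")
t=c["image"][:,:,::-1];s_=s["image"][:,:,::-1]
o=ctrl.get_obs();print(o["ee_pos"],np.degrees(o["eef_rot"]))
e=o["ee_pos"];print(proj(s,[e[0],e[1],.12]),proj(s,[.432,-.361,.069]))
def cr(im,u,v,w=80,h=60): 
    return cv2.resize(im[v-h//2:v+h//2,u-w//2:u+w//2],(400,300),interpolation=cv2.INTER_CUBIC)
m=np.vstack([np.hstack([cr(t,451,260,120,90),cr(s_,480,200,160,120)]),np.hstack([cr(t,192,230,96,72),cr(s_,185,330,96,72)])])
cv2.imwrite("pics/m1.png",m)
E
```

```text
[ 0.43146096 -0.36190549  0.31990554] [1.79981289e+02 1.08674602e-02 7.59250440e+01]
[423.17420134 187.64324287] [420.38903755 203.10642816]
```

View pics/m1.png

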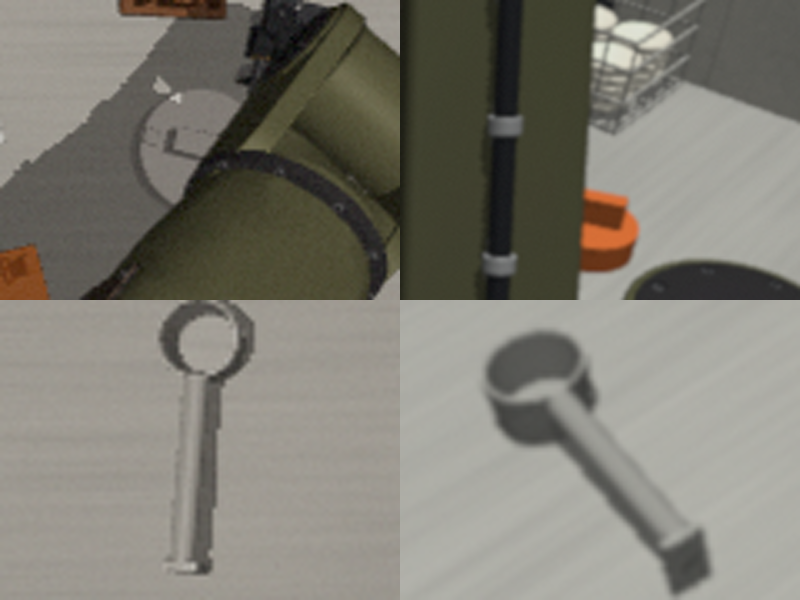

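Lid at (451,260) is partly hidden by the arm now, and the scoop is clear with its bowl at (193.6,203.5) and foot at (189.3,257.7). I'll go down and grip the lid.

Emit:
servo_tool --pt "0 0 0 -4 0" --pt "0 0.1 0.1 -8 0" --pt "0 0.1 0.1 -8 0" --pt "0.3 0.1 0.1 -8 0" --pt "1 0.1 0.1 -8 0" --pt "1 0.1 0.1 -8 0" --pt "1 0.1 0.1 -8 0" --pt "1 0.1 0.1 -8 0" --pt "1 0.1 0.1 -8 0" --pt "1 0.1 0.1 -8 0" --squeeze 40

```text
time_s: 2.5
ee_pos: [0.433, -0.3604, 0.2396]
eef_rot: [-3.142, -0.0, 1.327]
force: [-0.3, 0.1, 0.2]
grip_width: 0.0274
grip_force: 0.0
```

```bash
python3 - <<'E'
from h import *
c=ctrl.camera("top")
Q=lambda x,y,z:cast(c,144+(x+.5)/4.167-.5,194+(y+.5)/4.167-.5,z)
f=Q(189,266,.038);b=Q(207,40,.038);h1=Q(200,75,.032);h2=Q(192,255,.032)
print(f,b,np.linalg.norm(f-b),ang(f,b),ang(h2,h1),"mid",f+(b-f)*61/153,(h1+h2)/2)
E
```

```text
[0.4521774  0.35975358 0.038     ] [0.60312939 0.348753   0.038     ] 0.1513522904158636 -4.168045104178281 -2.166306630457594 mid [0.51236088 0.35536773 0.038     ] [0.52028597 0.3570983  0.032     ]
```

Emit:
servo_tool --pt "1 0 0 0 0" --pt "1 0 0 0 0" --pt "1 0 0 0 0" --pt "1 0 0 0 0"

```text
time_s: 3.05
ee_pos: [0.433, -0.3604, 0.2396]
eef_rot: [3.142, -0.0, 1.327]
force: [-0.5, 0.5, -0.3]
grip_width: 0.0199
grip_force: 39.9
```

Emit:
servo_tool --pt "1 0 0 6 0" --pt "1 0 0 12 0" --pt "1 0 0 18 0" --pt "1 1 6 20 0" --pt "1 2 12 20 0" --pt "1 2.8 18 20 -1" --pt "1 3.6 24 20 -2" --pt "1 4.4 30 20 -3" --pt "1 5.2 36 20 -4" --pt "1 6 42 20 -5" --pt "1 7.1 47 19 -6" --pt "1 7.1 50.6 17 -6" --pt "1 7.1 50.6 17 -6" --pt "1 7.1 50.6 17 -6" --pt "1 7.1 50.6 17 -6" --pt "1 7.1 50.6 17 -6"

```text
time_s: 5.05
ee_pos: [0.5041, 0.1449, 0.4101]
eef_rot: [3.141, -0.0, 1.222]
force: [-0.3, -0.1, -0.9]
grip_width: 0.0197
grip_force: 39.9
```

```bash
python3 - <<'E'
from h import *
c=ctrl.camera("top");s=ctrl.camera("side")
t=c["image"][:,:,::-1];s_=s["image"][:,:,::-1]
o=ctrl.get_obs();print(o["ee_pos"],np.degrees(o["eef_rot"]),o["grip_width"])
e=o["ee_pos"]
for z in(.17,.205):print(proj(s,[e[0],e[1],z]))
print(proj(s,[.504,.146,.135]))
def cr(im,u,v,w=80,h=60): 
    return cv2.resize(im[v-h//2:v+h//2,u-w//2:u+w//2],(800,600) if w==120 else (400,300),interpolation=cv2.INTER_CUBIC)
cv2.imwrite("pics/m2.png",cr(s_,270,240,120,90))
E
```

```text
[0.50403381 0.14511182 0.40992312] [ 1.79978897e+02 -1.42908102e-02  7.00064869e+01] 0.019957123814002168
[266.35179332 240.77245876]
[265.29516673 227.83920397]
[267.0735105  253.36957777]
```

View pics/m2.png

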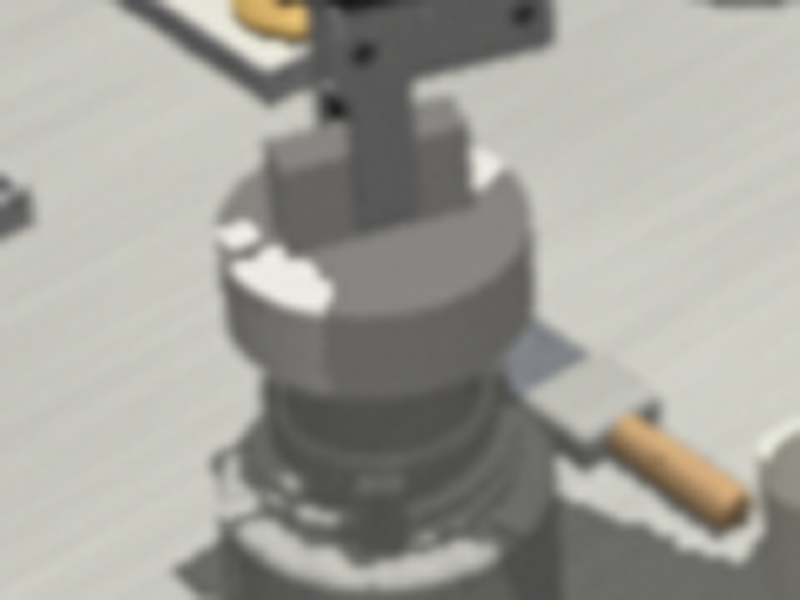

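The held lid's disc is centred at about column 374 in this crop (265.7 in the image), against 265.3 predicted. The canister body is also where expected (268.1). I'll lower the lid.

Emit:
servo_tool --pt "1 0 0.1 -1.5 0" --pt "1 0 0.1 -3 0" --pt "1 0 0.1 -3.7 0" --pt "1 0 0.1 -4.1 0" --pt "1 0 0.1 -4.4 0" --pt "1 0 0.1 -4.4 0"

```text
time_s: 5.9
ee_pos: [0.504, 0.1466, 0.3657]
eef_rot: [3.142, 0.0, 1.223]
force: [-0.8, -1.0, -1.9]
grip_width: 0.0197
grip_force: 39.9
```

Emit:
servo_tool --pt "1 0 0 -0.2 0" --pt "1 0 0 -0.4 0" --pt "1 0 0 -0.5 0" --pt "1 0 0 -0.6 0" --pt "1 0 0 -0.6 0"

```text
time_s: 6.52
ee_pos: [0.504, 0.1466, 0.3601]
eef_rot: [3.141, -0.0, 1.223]
force: [-2.1, -0.9, 4.1]
grip_width: 0.02
grip_force: 39.9
```

Emit:
servo_tool --pt "1 0 0 0.1 6" --pt "1 0 0 0.15 12" --pt "1 0 0 0.2 18" --pt "1 0 0 0.25 24" --pt "1 0 0 0.3 30" --pt "1 0 0 0.35 36" --pt "1 0 0 0.35 40" --pt "1 0 0 0.35 43" --pt "1 0 0 0.35 43" --pt "1 0 0 0.35 43"

```text
time_s: 7.78
ee_pos: [0.504, 0.1466, 0.3631]
eef_rot: [-3.142, -0.0, 1.972]
force: [0.3, 1.0, -1.7]
grip_width: 0.0195
grip_force: 39.9
```

Emit:
servo_tool --pt "1 0 0 -0.3 0" --pt "1 0 0 -0.6 0" --pt "1 0 0 -0.8 0" --pt "1 0 0 -0.9 0" --pt "1 0 0 -1.0 0" --pt "1 0 0 -1.0 0"

```text
time_s: 8.52
ee_pos: [0.504, 0.1466, 0.3532]
eef_rot: [3.142, 0.0, 1.973]
force: [0.0, -0.1, -2.3]
grip_width: 0.0198
grip_force: 39.9
```

Emit:
servo_tool --pt "1 0 0 -0.1 0" --pt "1 0 0 -0.1 0" --pt "1 0 0 -0.15 0" --pt "1 0 0 -0.15 0"

```text
time_s: 9.02
ee_pos: [0.504, 0.1466, 0.3529]
eef_rot: [3.141, 0.0, 1.973]
force: [-4.6, -1.1, 10.5]
grip_width: 0.0198
grip_force: 40.0
```

Emit:
servo_tool --pt "1 0 0 0.18 0" --pt "1 0 0 0.12 -6" --pt "1 0 0 0.06 -12" --pt "1 0 0 0 -18" --pt "1 0 0 -0.06 -24" --pt "1 0 0 -0.13 -30" --pt "1 0 0 -0.19 -36" --pt "1 0 0 -0.25 -42"

```text
time_s: 10.02
ee_pos: [0.504, 0.1466, 0.3489]
eef_rot: [-3.141, 0.0, 1.237]
force: [0.4, -0.7, -1.3]
grip_width: 0.0193
grip_force: 39.9
```

```bash
python3 -c "
from h import *
o=ctrl.get_obs();print(o['moment'],o['force'])"
```

```text
[-0.10710938 -0.05358518  0.01370773] [ 0.40523718 -0.73105124 -1.34496438]
```

Emit:
servo_tool --pt "1 0 0 -0.06 -6" --pt "1 0 0 -0.12 -12" --pt "1 0 0 -0.18 -18" --pt "1 0 0 -0.25 -24" --pt "1 0 0 -0.31 -30" --pt "1 0 0 -0.35 -34" --pt "1 0 0 -0.37 -36" --pt "1 0 0 -0.37 -36"

```text
time_s: 11.02
ee_pos: [0.504, 0.1467, 0.3455]
eef_rot: [3.141, -0.0, 0.613]
force: [1.4, 1.6, -1.3]
grip_width: 0.02
grip_force: 40.1
```

```bash
python3 -c "
from h import *
o=ctrl.get_obs();print(o['moment'],o['force'],np.degrees(o['eef_rot']))"
```

```text
[ 0.32255848 -0.28486707  0.54148566] [ 1.43243462  1.57563236 -1.34678505] [ 1.79993775e+02 -2.27193972e-02  3.51238276e+01]
```

Emit:
servo_tool --pt "1 0 0 -0.03 -2" --pt "1 0 0 -0.05 -3" --pt "1 0 0 -0.05 -3" --pt "1 0 0 -0.05 -3"

```text
time_s: 11.52
ee_pos: [0.504, 0.1467, 0.3452]
eef_rot: [3.142, -0.0, 0.56]
force: [0.3, 3.2, 5.2]
grip_width: 0.0202
grip_force: 41.0
```

```bash
python3 -c "
from h import *
o=ctrl.get_obs();print(o['moment'],o['force'],np.degrees(o['eef_rot']))"
```

```text
[0.49516055 0.11544942 0.86911403] [0.28429071 3.20011285 5.1916809 ] [ 1.79999224e+02 -2.79179460e-02  3.20727275e+01]
```

Emit:
servo_tool --pt "0 0 0 0.05 0" --pt "0 0 0 0.05 0" --pt "0 0 0 0.05 0" --pt "0 0 0 0.05 0" --pt "0 0 0 0.05 0" --pt "0 0 0 3 0" --pt "0 0 0 8 0" --pt "0 0.4 6 8 -9" --pt "0 0.6 12 8 -18" --pt "0 0.9 18 7 -27" --pt "0 1.1 20.9 4 -35.5" --pt "0 1.1 20.9 0 -35.5" --pt "0 1.1 20.9 0 -35.5" --pt "0 1.1 20.9 0 -35.5"

```text
time_s: 13.28
ee_pos: [0.5153, 0.3554, 0.3468]
eef_rot: [-3.14, -0.002, -0.06]
force: [0.2, 0.2, 0.5]
grip_width: 0.0939
grip_force: 0.0
```

```bash
python3 - <<'E'
from h import *
c=ctrl.camera("top");s=ctrl.camera("side")
t=c["image"][:,:,::-1];s_=s["image"][:,:,::-1]
o=ctrl.get_obs();print(o["ee_pos"],np.degrees(o["eef_rot"]),o["grip_width"])
print("lid top",proj(s,[.504,.1466,.141]),proj(c,[.504,.1466,.141]),"scoop",proj(s,[.515,.356,.03]))
cr=lambda im,u,v,w,h:cv2.resize(im[v-h//2:v+h//2,u-w//2:u+w//2],(400,300) ,interpolation=cv2.INTER_CUBIC)
m=np.vstack([np.hstack([cr(t,265,236,80,60),cr(s_,268,265,96,72)]),np.hstack([cr(t,230,240,160,120),cr(s_,200,290,160,120)])])
cv2.imwrite("pics/m3.png",m)
E
```

```text
[0.51528521 0.35532575 0.34712056] [-1.79904714e+02 -1.40975255e-01 -3.47164972e+00] 0.09421357711392021
lid top [266.69634194 251.39627761] [262.27251869 232.4551942 ] scoop [191.75916704 333.45924689]
```

View pics/m3.png

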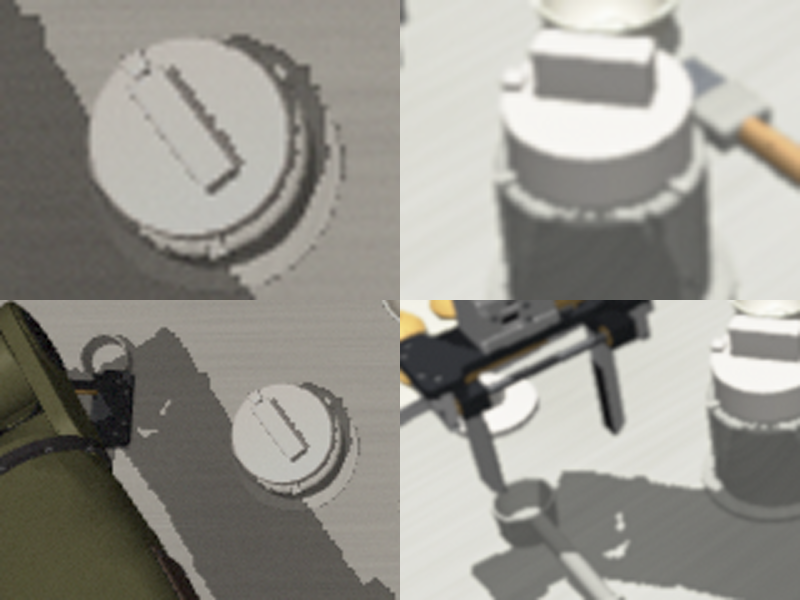

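The lid sits level, with its nub at about (140,65) from the centre (188,137) in the top-left crop. That puts the pointer near 34°, against 35° expected when tight. The open fingers straddle the scoop handle, so I'll go down and grip it.

Emit:
servo_tool --pt "0 0 0 -5 0" --pt "0 0 0 -10 0" --pt "0 0 0 -13 0" --pt "0 0 0 -13.5 0" --pt "0.5 0 0 -13.5 0" --pt "1 0 0 -13.5 0" --pt "1 0 0 -13.5 0" --pt "1 0 0 -13.5 0" --pt "1 0 0 -13.5 0" --pt "1 0 0 -13.5 0" --pt "1 0 0 -13.5 0" --pt "1 0 0 -13.5 0" --pt "1 0 0 -13.5 0" --pt "1 0 0 -13.5 0" --pt "1 0 0 -13.5 0" --pt "1 0 0 -13.5 0" --squeeze 50

```text
time_s: 15.38
ee_pos: [0.515, 0.3556, 0.21]
eef_rot: [-3.142, -0.0, -0.06]
force: [0.4, 1.0, 0.4]
grip_width: 0.015
grip_force: 50.0
```

Emit:
servo_tool --pt "1 0 0 6 0" --pt "1 0 0 12 0" --pt "1 0 0 18 0" --pt "1 0 0 23 0" --pt "1 -0.4 -6 23 2" --pt "1 -0.8 -12 23 4" --pt "1 -1.2 -18 23 6" --pt "1 -1.6 -24 23 8" --pt "1 -2 -30 23 10" --pt "1 -2.4 -36 23 12" --pt "1 -2.8 -42 23 14" --pt "1 -3.1 -47 21 15.7" --pt "1 -3.1 -50.4 16 15.7" --pt "1 -3.1 -50.4 11 15.7" --pt "1 -3.1 -50.4 8 15.7" --pt "1 -3.1 -50.4 8 15.7" --pt "1 -3.1 -50.4 8 15.7"

```text
time_s: 17.5
ee_pos: [0.4843, -0.1485, 0.2913]
eef_rot: [3.141, -0.001, 0.214]
force: [-0.1, -0.1, -1.1]
grip_width: 0.0149
grip_force: 50.0
```

```bash
python3 - <<'E'
from h import *
c=ctrl.camera("top");s=ctrl.camera("side")
t=c["image"][:,:,::-1];s_=s["image"][:,:,::-1]
o=ctrl.get_obs();print(o["ee_pos"],np.degrees(o["eef_rot"]),o["grip_width"])
u=proj(s,[.484,-.149,.06]).round().astype(int);print(u)
im=cv2.resize(s_[u[1]-50:u[1]+40,u[0]-60:u[0]+60],(600,450),interpolation=cv2.INTER_CUBIC)
cv2.imwrite("pics/m4.png",im)
e=o["ee_pos"];a=o["eef_rot"][2];d=np.array([np.cos(a),np.sin(a),0]);h=np.array([e[0],e[1],e[2]-.18])
f=lambda p:((proj(s,p)-u+[60,50]+.5)*5-.5).round()
a2=np.radians(12.2);k=np.array([np.cos(a2),np.sin(a2),0]);q=np.array([.484,-.1487,0.07])
n=np.array([-k[1],k[0],0])
print("handle ends",f(h-.065*d),f(h+.065*d),"jaw pair tops",f(q-.036*k),f(q+.036*k),"plate",[f(q*[1,1,0]+[0,0,.01]+i*.05*k+j*.045*n).tolist() for i in(-1,1) for j in(-1,1)])
E
```

```text
[ 0.48426371 -0.14842986  0.29150853] [ 1.79920865e+02 -1.16877352e-01  1.22628454e+01] 0.014608031288829522
[358 229]
handle ends [419. 211.] [198. 136.] jaw pair tops [363. 259.] [243. 217.] plate [[416.0, 315.0], [340.0, 403.0], [257.0, 257.0], [176.0, 340.0]]
```

View pics/m4.png

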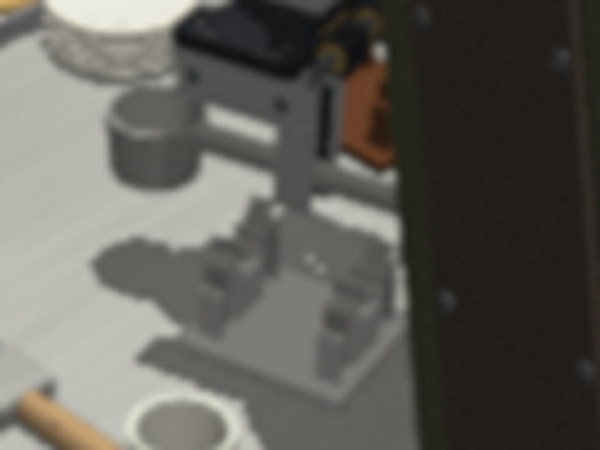

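The clip's plate corners are at about (180,335) and (340,402), and the handle's bowl end is at (200,135). All are within 1 mm or so of predicted. I'll lower the handle to the jaws and press.

Emit:
servo_tool --pt "1 0 0 -2 0" --pt "1 0 0 -4 0" --pt "1 0 0 -4.8 0" --pt "1 0 0 -5.0 0" --pt "1 0 0 -5.0 0" --squeeze 60

```text
time_s: 18.23
ee_pos: [0.4842, -0.1484, 0.2407]
eef_rot: [3.141, -0.001, 0.214]
force: [-0.7, 0.4, -1.8]
grip_width: 0.0146
grip_force: 60.0
```

Small side forces, so it is well centred. Pressing now.

Emit:
servo_tool --pt "1 0 0 -0.4 0" --pt "1 0 0 -0.8 0" --pt "1 0 0 -1.1 0" --pt "1 0 0 -1.4 0" --pt "1 0 0 -1.6 0" --pt "1 0 0 -1.6 0" --pt "1 0 0 -1.6 0"

```text
time_s: 19.1
ee_pos: [0.484, -0.1484, 0.2246]
eef_rot: [3.142, -0.0, 0.214]
force: [-4.2, 2.9, 10.7]
grip_width: 0.0144
grip_force: 60.0
```

Emit:
servo_tool --pt "1 0 0 -0.1 0" --pt "1 0 0 -0.15 0" --pt "1 0 0 -0.15 0"

```text
time_s: 19.48
ee_pos: [0.4841, -0.1484, 0.2244]
eef_rot: [3.141, -0.0, 0.214]
force: [-12.3, 5.9, 30.5]
grip_width: 0.0146
grip_force: 60.0
```

```bash
python3 -c "
from h import *
o=ctrl.get_obs();print(o['moment'],o['force'],o['ee_pos'])"
```

```text
[ 1.16906854  2.26733422 -0.02307662] [-12.26544227   5.94068611  30.52216304] [ 0.48407448 -0.14841419  0.22437787]
```

Emit:
servo_tool --pt "1 0 0 0.15 0" --pt "0 0 0 0.15 0" --pt "0 0 0 0.15 0" --pt "0 0 0 0.15 0" --pt "0 0 0 0.15 0" --pt "0 0 0 0.15 0" --pt "0 0 0 3 0" --pt "0 0 0 8 0" --pt "0 0 0 14 0" --pt "0 0 0 18 0" --pt "0 -4 -6 18 0" --pt "0 -8 -12 18 0" --pt "0 -12 -18 18 0" --pt "0 -16 -24 18 0" --pt "0 -20 -30 18 0" --pt "0 -24 -35 18 0" --pt "0 -24 -35 18 0" --pt "0 -24 -35 18 0"

```text
time_s: 21.72
ee_pos: [0.242, -0.5003, 0.4019]
eef_rot: [-3.141, 0.0, 0.21]
force: [-0.2, 0.6, -0.0]
grip_width: 0.0939
grip_force: 0.0
```

```bash
python3 - <<'E'
from h import *
c=ctrl.camera("top");s=ctrl.camera("side")
t=c["image"][:,:,::-1];s_=s["image"][:,:,::-1]
o=ctrl.get_obs();print(o["ee_pos"],o["force"])
u=proj(s,[.484,-.149,.06]).round().astype(int)
a=cv2.resize(t[160:280,230:420],(760,480),interpolation=cv2.INTER_CUBIC)[:300]
a=cv2.resize(t[185:275,300:420],(400,300),interpolation=cv2.INTER_CUBIC)
b=cv2.resize(s_[u[1]-50:u[1]+40,u[0]-60:u[0]+60],(400,300),interpolation=cv2.INTER_CUBIC)
w=cv2.resize(t[150:300,200:400],(400,300)); w2=cv2.resize(s_[180:330,200:400],(400,300))
cv2.imwrite("pics/m5.png",np.vstack([np.hstack([a,b]),np.hstack([w,w2])]))
k=np.array([np.cos(.213),np.sin(.213),0]);q=np.array([.484,-.1487,.045])
for x in(-.061,.092):
  p=proj(s,q+x*k+[0,0,.008]);print("side",x,(p-u+[60,50])*400/120, "top",(proj(c,q+x*k+[0,0,.008])-[300,185])*400/120)
E
```

```text
[ 0.24395676 -0.49830701  0.40217378] [-0.43396137  0.35977463 -0.37494941]
side -0.061 [267.4730005  198.91372035] top [265.53021351 261.35021023]
side 0.092 [101.38343079 139.30560459] top [220.17057719  80.81863685]
```

View pics/m5.png

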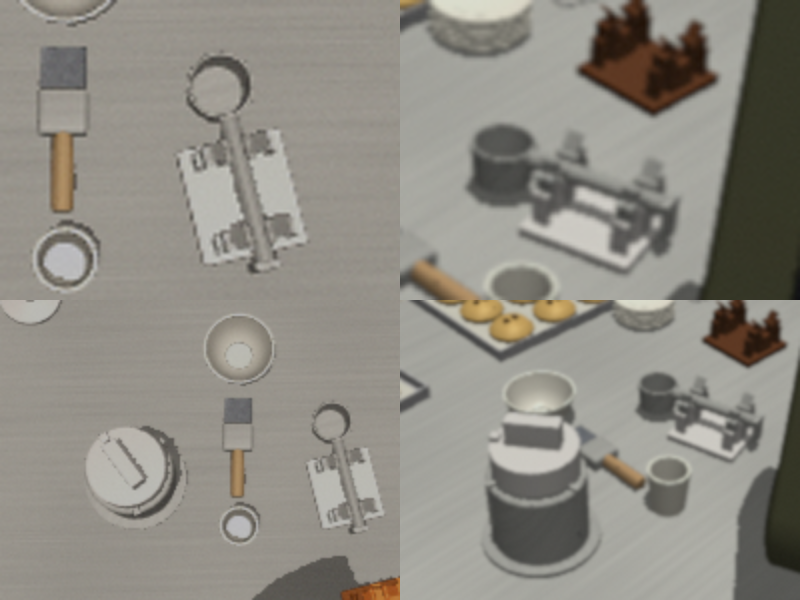

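The scoop is seated level in the clip: in the side crop its bowl is at (105,138) and its foot at (270,195), against (101,139) and (267,199) predicted. The lid is on, and the cup, brush and bowl haven't moved.

```bash
python3 -c "
from station import ctrl
print(ctrl.hand_in())"
```

```text
the job is handed in; nothing more can be done
None
```

I screwed the lid onto the canister until it stopped, snapped the scoop level into the clip, left the cup, brush and bowl where they stood, and handed the job in at about 22 s; the hand-in returned no verdict.

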